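# Find the rocking foot of the lens clamp and push its shim tight

## Task

The green base plate that carries the lens clamp rocks on one of its four feet. Press down on the feet with the fingertips to find the one that gives, then push the tapered brass shim of that foot in by its upright tab until it is tight, so that the plate stands level and firm. Grasp and lift nothing, and leave the other three shims and the things lying round the plate where they are.

Things in the scene. Friction and masses are not known exactly. Their poses are not given: they have to be found in the camera images.
- plate: dark green iron base plate, 184 x 120 mm, a foot at each corner; on it a clamp grips a walnut lens block, 73 mm high above the plate, within 35 mm of its centre line. One sprung bolt in the middle holds it on the grey iron sole (255 x 300 x 6 mm): it can rock, not shift. Origin mid-plate, 22 mm below the plate's flat top (38 mm above bench). x to the far side, y left, z up, vertical when level.
- foot_near_left (a point): centre of the top of the near left foot, where to press: flat, 44 x 44 mm, 38 mm above the bench, with a bright machined square. Three feet stand firm. One, any of the four, stands free of its packing: about 4 N presses it down 3.5 mm to a stop, and it springs back.
- foot_near_right (a point): centre of the top of the near right foot, where to press: flat, 44 x 44 mm, 38 mm above the bench, with a bright machined square. Three feet stand firm. One, any of the four, stands free of its packing: about 4 N presses it down 3.5 mm to a stop, and it springs back.
- foot_far_left (a point): centre of the top of the far left foot, where to press: flat, 44 x 44 mm, 38 mm above the bench, with a bright machined square. Three feet stand firm. One, any of the four, stands free of its packing: about 4 N presses it down 3.5 mm to a stop, and it springs back.
- foot_far_right (a point): centre of the top of the far right foot, where to press: flat, 44 x 44 mm, 38 mm above the bench, with a bright machined square. Three feet stand firm. One, any of the four, stands free of its packing: about 4 N presses it down 3.5 mm to a stop, and it springs back.
- tab_near_left (a point): top edge, middle of the outer face, of the upright tab of the brass tapered shim under the near left foot. Tab 30 mm wide (y), 5 mm thick (x), 28 mm tall, top 44 mm above the bench. It stands 60 mm from the foot's centre, on its -x side in the plate's axes, with room for a finger behind it. The shim is pushed in along the plate's +x.
- tab_near_right (a point): top edge, middle of the outer face, of the upright tab of the brass tapered shim under the near right foot. Tab 30 mm wide (y), 5 mm thick (x), 28 mm tall, top 44 mm above the bench. It stands 60 mm from the foot's centre, on its -x side in the plate's axes, with room for a finger behind it. The shim is pushed in along the plate's +x.
- tab_far_left (a point): top edge, middle of the outer face, of the upright tab of the brass tapered shim under the far left foot. Tab 30 mm wide (y), 5 mm thick (x), 28 mm tall, top 44 mm above the bench. It stands 60 mm from the foot's centre, on its -x side in the plate's axes, with room for a finger behind it. The shim is pushed in along the plate's +x.
- tab_far_right (a point): top edge, middle of the outer face, of the upright tab of the brass tapered shim under the far right foot. Tab 30 mm wide (y), 5 mm thick (x), 28 mm tall, top 44 mm above the bench. It stands 60 mm from the foot's centre, on its -x side in the plate's axes, with room for a finger behind it. The shim is pushed in along the plate's +x.
- shim_near_left (a joint): how far the near left shim has gone in along the plate's +x since the start (m), 0 at the start. It slides stiffly in a guide (about 3 N), thickens 1 in 7, stays where left and cannot be drawn out. Under a firm foot it already bears: leave it. Under the rocking foot it goes in about 25 mm (0.025) until tight; a push of 8 to 15 N then seats it (stop at 30 mm).
- shim_near_right (a joint): how far the near right shim has gone in along the plate's +x since the start (m), 0 at the start. It slides stiffly in a guide (about 3 N), thickens 1 in 7, stays where left and cannot be drawn out. Under a firm foot it already bears: leave it. Under the rocking foot it goes in about 25 mm (0.025) until tight; a push of 8 to 15 N then seats it (stop at 30 mm).
- shim_far_left (a joint): how far the far left shim has gone in along the plate's +x since the start (m), 0 at the start. It slides stiffly in a guide (about 3 N), thickens 1 in 7, stays where left and cannot be drawn out. Under a firm foot it already bears: leave it. Under the rocking foot it goes in about 25 mm (0.025) until tight; a push of 8 to 15 N then seats it (stop at 30 mm).
- shim_far_right (a joint): how far the far right shim has gone in along the plate's +x since the start (m), 0 at the start. It slides stiffly in a guide (about 3 N), thickens 1 in 7, stays where left and cannot be drawn out. Under a firm foot it already bears: leave it. Under the rocking foot it goes in about 25 mm (0.025) until tight; a push of 8 to 15 N then seats it (stop at 30 mm).
- loupe: chrome loupe, upright cylinder 38 mm in diameter and 44 mm tall, loose, in front of the plate; origin at the centre of its underside. Not part of the job.
- filter_disk: yellow glass filter disk, 52 mm in diameter, 6 mm thick, loose; origin at the centre of its underside. Not part of the job.
- copper_cup: copper lapping cup, 68 mm across the rim, 42 mm tall, open side up, loose; origin at the centre of its underside. Not part of the job.
- iron_dome: domed iron tool, 72 mm in diameter, 37 mm tall, dome up, loose; origin at the centre of its underside. Not part of the job.
- brass_ring: brass ring, 60 mm in diameter, 14 mm tall, loose; origin at the centre of its underside. Not part of the job.
- walnut_block: spare walnut lens block, 42 mm in diameter, 42 mm tall, loose; origin at the centre of its underside. Not part of the job.
Things that resemble listed ones, but are neither listed nor needed, are in the scene too. Several things have the shape of the filter_disk; the one meant has the colours described above.

How it is judged:
By the outcome, as a careful person would: the job done as asked, in the order asked, and still so for the second after the job is handed in, with the robot touching nothing.
It also fails if it takes over 54 s, if anything falls off the work surface, if the arm or the gripper's body presses on something with over 40 N, if the wrist force passes 120 N, or if a joint passes its speed limit or range.

## Robot

A 6-joint arm with a two-finger parallel gripper is mounted at the origin on the work surface. World frame = base frame: x ahead of the robot, y to its left, z up, the work surface at z = 0. Lengths are in m, angles in rad, forces in N, time in s.
With the tool pointing down it reaches from about 0.375 to 0.9 m from the base axis. Payload 3.1 kg.
Tool frame: the origin (TCP) lies at the very end of the fingers, on their centre line; the grasp point (between the pads) lies 19 mm behind it; z points along the fingers, y is the direction in which the jaws open and shut (so a half turn about z gives the same grasp; the last joint's range is limited). The gripper opens to 85 mm and grips with 20 to 120 N. Pads are 22 mm wide; open, the fingers measure 114 mm over their backs; the gripper's body (76 mm by 85 mm) begins 54 mm behind the grasp point. The pads swing forward as they close: fully open they stand 13 mm farther back than shut.
Start: joints at [1.093, 0.527, 1.433, -0, 1.181, -0.178], TCP at [0.184, 0.597, 0.231] pointing down, gripper open.
Joint ranges: [-3.08, 3.08], [-0.75, 2.2], [0.22, 2.44], [-1.43, 4.57], [0, 2.65], [-2.85, 2.85]. Speed limits (rad/s): [2.79, 2.79, 3.14, 3.14, 3.14, 3.14].

## Interface

Orientations are given as a unit quaternion [x, y, z, w].
In Python, from station import manip gives the robot as it stands.
- The arm moves only by the tool send_rows, never from a script. Its argument "motion" is a list of rows, each an object with "gripper": the finger opening in mm, from 0 to 85.4; "travel": the shift along the tool's x, y, z in mm, a list of three; "rotation": the turn, a rotation vector about the tool's x, y, z in degrees, a list of three. In form: [{"gripper": gripper, "travel": [x, y, z], "rotation": [ax, ay, az]}, ...]. A call has 1 to 12 rows; each row shifts and turns the commanded pose from where the row before left it, along the tool's axes as they then stand; what a row does not reach is not made up. A row lasts 1/12 s, in which the tool goes at most 41.7 mm and 7.16 degrees, less where a joint would pass 70% of its speed; a pose out of reach is approached as far as the arm can. A call is refused whole if a number of a shift passes 41.7 or a number of a turn 7.16, either way. A call with a gripper value outside its range is refused whole. The fingers move at their own pace and stop on an object; "newtons" is the grip in N (left out, the last holds). Time passes only in rows, so rows that do not move let the fingers close. It gives the time, the measured TCP pose, the force and the opening at its end, in the units of the state.
- manip.sense(): the state, without advancing time (a new reading comes with each control period).
- manip.snapshot(name): name is "scene" or "side" or "wrist"; returns the picture (400x640x3 uint8, red, green, blue); there is no depth.
- manip.calibration(name): a dict with "fx", "fy", "cx", "cy" (pixels), "cam_to_world" (4x4, takes a point from camera to world coordinates). Camera axes: x right, y down, z forward; pixel columns grow to the right and rows downward; lengths in m; the calibration is good to about 2 mm. The wrist camera is an equidistant fisheye: a pixel r from the principal point sees the ray r / f radians off the axis. A picture is of the moment at which its call begins: read the wrist's pose just before it. calibration takes no time and is no camera call; for the wrist camera it gives the pose at the moment of the call.
- manip.sign_off(): hands the job in, once; it reports no verdict.
The state is a dict: "t": time; "q": joint angles; "qd": joint speeds; "tau": joint torques, N m; "tcp_pos": TCP position; "tool_rot": TCP orientation; "force": force on the tool from outside, world axes, zero at the start; "ft_torque": the same for the moment, N m; "finger_gap": opening from 0.0 (shut) to 1.0 (fully open).
Only numpy, scipy, OpenCV 4.12 (cv2) and the standard library are available. Lean on these libraries where they do the work, as an engineer would, in place of code of your own. Each camera call takes 0.05 s, during which the arm holds its last target. There are 200 camera calls.

## Working session

There is one attempt and no reset: what is moved stays moved. The work goes in short steps, Python scripts to look and compute and a tool call to move; the robot and the scene stay as the last step left them, time stands still between calls to the robot, and variables do not carry over. Pictures are saved under pics/ and viewed, about 8 in all and at most 12, crops included, and the job is handed in when it is done.

Besides the shell and the picture viewer there is one more tool, called after "Request:" as a command line: name --argument value ..., lists and objects as JSON in quotes. send_rows: Moves the arm, as the interface text tells. Its arguments: {"type":"object","properties":{"motion":{"type":"array","items":{"type":"object","properties":{"gripper":{"type":"number"},"travel":{"type":"array","items":{"type":"number"}},"rotation":{"type":"array","items":{"type":"number"}}}}},"newtons":{"type":"number"}},"required":["motion"]}

```bash
mkdir -p pics; python3 - <<'E'
from station import manip
import cv2
for n in("scene","side"):
    cv2.imwrite(f"pics/{n}0.png",manip.snapshot(n)[:,:,::-1]); c=manip.calibration(n); print(n,c["fx"],c["cx"],c["cy"],c["cam_to_world"])
print(manip.sense())
E
```

```text
scene 457.5101327561972 324.39314455633934 193.0888517431654 [[ 0.71898252  0.5214138  -0.45955607  1.04317642]
 [ 0.69478832 -0.52182993  0.49493708 -0.44247362]
 [ 0.01825691 -0.6751453  -0.73745882  0.78146365]
 [ 0.          0.          0.          1.        ]]
side 376.6598995575573 319.61941867286396 194.95809716905427 [[-0.73870948 -0.53428056  0.41091675  0.25811784]
 [-0.67381177  0.57007436 -0.47009885  0.42289361]
 [ 0.01691157 -0.62414702 -0.78112387  0.67590432]
 [ 0.          0.          0.          1.        ]]
{'t': 0.1, 'q': array([ 1.09348587e+00,  5.28372945e-01,  1.43376245e+00, -2.19569854e-05,
        1.18141689e+00, -1.78498868e-01]), 'qd': array([-7.48281120e-05, -1.56455957e-03, -3.51359839e-03, -4.52422471e-04,
       -3.29037114e-04,  1.02458636e-03]), 'tau': array([-3.00292902e-05, -4.43302453e+01, -1.78584337e+01, -2.37413587e-04,
        3.89794688e-03,  1.03788781e-05]), 'tcp_pos': array([0.18366763, 0.59673179, 0.23043537]), 'tool_rot': array([ 1.48846368e-01,  9.88859848e-01, -9.30880721e-04, -3.05948014e-04]), 'force': array([ 0.8728555 , -0.24307925, -0.56337554]), 'ft_torque': array([ 0.01717957, -0.00202637, -0.0205903 ]), 'finger_gap': 1.0008331281148668}
```

View pics/scene0.png

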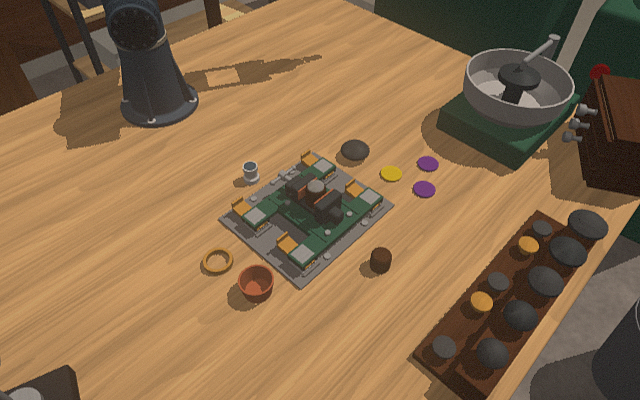

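View pics/side0.png

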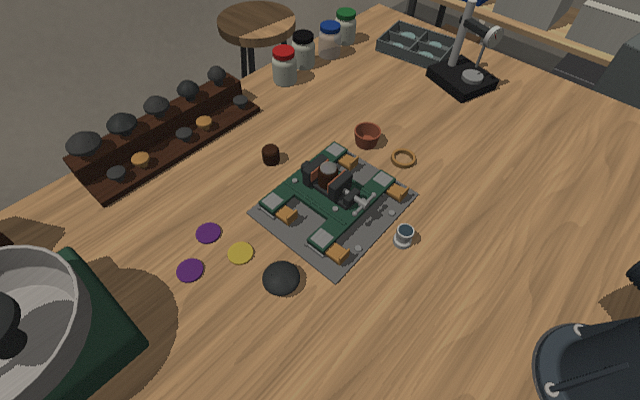

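Scene view: foot squares near-left (323,167), near-right (255,215), far-left (369,199), far-right (302,253). The orange tabs lie up-left of each (on the robot side). The side view shows the same from the other side. Lookalikes for the tabs are the brass ring (217,261) and the orange items in the tray (530,245), (482,300), none of them on the sole.

```bash
cat > h.py <<'E'
import numpy as np, cv2
from station import manip
def ray(n,uv,z):
    c=manip.calibration(n); T=c["cam_to_world"]
    d=T[:3,:3]@np.array([(uv[0]-c["cx"])/c["fx"],(uv[1]-c["cy"])/c["fy"],1]); o=T[:3,3]
    return o+d*(z-o[2])/d[2]
def proj(n,p):
    c=manip.calibration(n); T=c["cam_to_world"]; q=T[:3,:3].T@(np.array(p)-T[:3,3]); return q[:2]/q[2]*[c["fx"],c["fy"]]+[c["cx"],c["cy"]]
E
python3 - <<'E'
from h import *
for n,box in(("scene",(215,145,400,290)),("side",(245,135,425,285))):
    im=cv2.imread(f"pics/{n}0.png"); x0,y0,x1,y1=box; s=im[y0:y1,x0:x1]; hsv=cv2.cvtColor(s,cv2.COLOR_BGR2HSV)
    for nm,m,z in(("foot",cv2.inRange(hsv,(25,0,135),(100,60,255)),.038),("tab",cv2.inRange(hsv,(10,130,110),(25,255,255)),.036)):
        k,l,st,ce=cv2.connectedComponentsWithStats(m)
        for i in range(1,k):
            if st[i,4]>40: 
                uv=ce[i]+[x0,y0]; print(n,nm,st[i],uv.round(1),ray(n,uv,z).round(4))
    cv2.imwrite(f"pics/{n}_c.png",cv2.resize(s,None,fx=4,fy=4,interpolation=2))
E
```

```text
scene tab [ 85   3  18  18 159] [308.6 157.4] [0.472  0.1141 0.036 ]
scene tab [165  20  20  18 275] [390.5 172.7] [0.6424 0.212  0.036 ]
scene tab [130  26  19  26 190] [353.4 186.7] [0.6112 0.1177 0.036 ]
scene tab [ 13  49  23  22 207] [240.5 205.7] [ 0.4767 -0.0959  0.036 ]
scene tab [ 63  91  20  18 203] [287.2 244.1] [ 0.6221 -0.0942  0.036 ]
scene tab [  0 101  20  29 179] [224.9 259.2] [ 0.5629 -0.204   0.036 ]
scene tab [ 22 118  36  27 184] [248.1 275.7] [ 0.6236 -0.1962  0.036 ]
side tab [147  13  24  18 122] [403.5 156.9] [ 0.5273 -0.1844  0.036 ]
side tab [ 94  19  19  14 126] [347.1 160. ] [ 0.6185 -0.0844  0.036 ]
side tab [142  48  22  16 162] [396.6 190.4] [ 0.4795 -0.0879  0.036 ]
side tab [ 31  70  21  17 169] [285.  212.9] [0.6154 0.1228 0.036 ]
side tab [  0 107   8  20 122] [247.9 251.4] [0.6017 0.2361 0.036 ]
side tab [ 81 108  24  20 227] [336.5 251.8] [0.4756 0.1198 0.036 ]
```

View pics/scene_c.png

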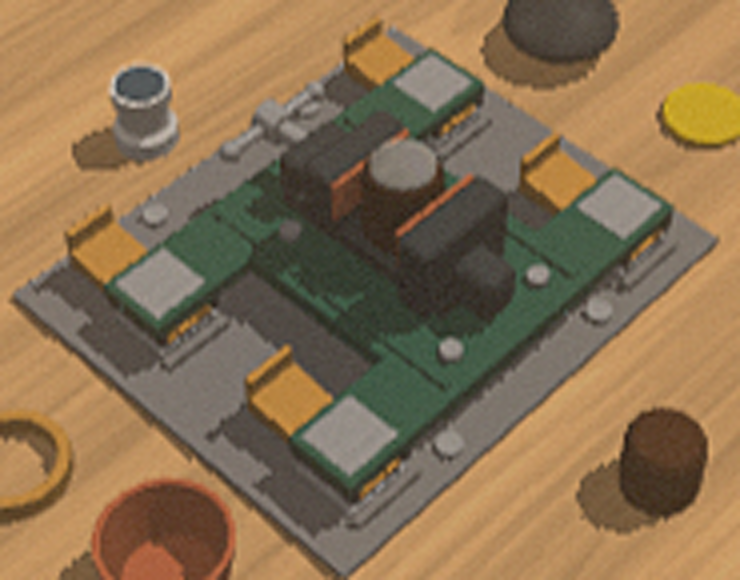

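The crop shows four bright foot squares at crop px NL (433,80), NR (160,284), FL (620,205), FR (348,437). Each has a brass tab up-left of it, and a loose loupe stands at (143,110).

```bash
cat >> h.py <<'E'
FOOT=dict(NL=(323.2,165),NR=(255,216),FL=(370,196.2),FR=(302,254.2))
E
python3 - <<'E'
from h import *
P={k:ray("scene",v,.038) for k,v in FOOT.items()}
S={}
for n,box in(("scene",(215,145,400,290)),("side",(245,135,425,285))):
    im=cv2.imread(f"pics/{n}0.png"); g=cv2.cvtColor(im,cv2.COLOR_BGR2HSV)
    for k,p in P.items():
        u,v=proj(n,p).round().astype(int); w=im[v-12:v+13,u-14:u+15].astype(int)
        m=((w.min(2)>125)&(w.max(2)-w.min(2)<30)).astype(np.uint8)
        kk,l,st,ce=cv2.connectedComponentsWithStats(m); i=1+np.argmax(st[1:,4]) if kk>1 else 0
        uv=ce[i]+[u-14,v-12]; q=ray(n,uv,.038); S.setdefault(k,[]).append(q); print(n,k,st[i],uv.round(1),q.round(4))
A={k:np.mean(v,0)[:2] for k,v in S.items()}
c=np.mean(list(A.values()),0); ax=(A["FL"]-A["NL"]+A["FR"]-A["NR"])/2; ay=(A["NL"]-A["NR"]+A["FL"]-A["FR"])/2
print(c,np.linalg.norm(ax),np.linalg.norm(ay),np.degrees(np.arctan2(ax[1],ax[0])),np.degrees(np.arctan2(-ay[0],ay[1])))
E
```

```text
scene NL [  5   6  18  14 132] [322.7 165.2] [0.5159 0.1171 0.038 ]
scene NR [  4   4  21  16 182] [254.7 215.5] [ 0.5205 -0.093   0.038 ]
scene FL [  4   5  20  15 157] [369.5 196.1] [0.6562 0.1202 0.038 ]
scene FR [  3   3  23  19 227] [301.9 253.5] [ 0.6605 -0.0904  0.038 ]
side NL [10 15 10  5 11] [322.2 244.3] [0.5065 0.1271 0.038 ]
side NR [5 8 5 6 8] [375.6 176.8] [ 0.5367 -0.0867  0.038 ]
side FL [ 5  4 13 16 29] [268.1 201.2] [0.6625 0.1267 0.038 ]
side FR [ 6 10  3  3  3] [328. 148.] [ 0.6766 -0.0818  0.038 ]
[0.59191246 0.01741028] 0.14404293719910416 0.21115900238353388 1.0089003450177982 3.607609943267344
```

Request:
send_rows --motion '[{"gripper": 0, "travel": [0, 0, 0], "rotation": [0, 0, -6.1]}, {"gripper": 0, "travel": [0, 0, 0], "rotation": [0, 0, -6.1]}, {"gripper": 0, "travel": [0, 0, 0], "rotation": [0, 0, -6.1]}, {"gripper": 0, "travel": [-21.5, -32.5, 0], "rotation": [0, 0, 0]}, {"gripper": 0, "travel": [-21.5, -32.5, 0], "rotation": [0, 0, 0]}, {"gripper": 0, "travel": [-21.5, -32.5, 0], "rotation": [0, 0, 0]}, {"gripper": 0, "travel": [-21.5, -32.5, 0], "rotation": [0, 0, 0]}, {"gripper": 0, "travel": [-21.5, -32.5, 0], "rotation": [0, 0, 0]}, {"gripper": 0, "travel": [-21.5, -32.5, 0], "rotation": [0, 0, 0]}, {"gripper": 0, "travel": [-21.5, -32.5, 0], "rotation": [0, 0, 0]}, {"gripper": 0, "travel": [-21.5, -32.5, 0], "rotation": [0, 0, 0]}, {"gripper": 0, "travel": [-21.5, -32.5, 0], "rotation": [0, 0, 0]}]'

```text
t: 1.1
tcp_pos: [0.3838, 0.3071, 0.2311]
tool_rot: [-0.01, 1.0, -0.0, -0.0]
force: [0.3, 0.2, -0.4]
finger_gap: 0.001
```

Request:
send_rows --motion '[{"gripper": 0, "travel": [-21.5, -32.5, 0], "rotation": [0, 0, 0]}, {"gripper": 0, "travel": [-21.5, -32.5, 0], "rotation": [0, 0, 0]}, {"gripper": 0, "travel": [-21.5, -32.5, 0], "rotation": [0, 0, 0]}, {"gripper": 0, "travel": [-21.5, -32.5, 0], "rotation": [0, 0, 0]}, {"gripper": 0, "travel": [-21.5, -32.5, 0], "rotation": [0, 0, 0]}, {"gripper": 0, "travel": [-21.5, -32.5, 0], "rotation": [0, 0, 0]}, {"gripper": 0, "travel": [0, 0, 30], "rotation": [0, 0, 0]}, {"gripper": 0, "travel": [0, 0, 30], "rotation": [0, 0, 0]}, {"gripper": 0, "travel": [0, 0, 0], "rotation": [0, 0, 0]}, {"gripper": 0, "travel": [0, 0, 0], "rotation": [0, 0, 0]}]'

```text
t: 1.93
tcp_pos: [0.5148, 0.1164, 0.1699]
tool_rot: [-0.01, 1.0, 0.0, -0.003]
force: [-0.4, -0.2, -0.1]
finger_gap: -0.003
```

Request:
send_rows --motion '[{"gripper": 0, "travel": [0, 0, 40]}, {"gripper": 0, "travel": [0, 0, 40]}, {"gripper": 0, "travel": [0, 0, 30]}, {"gripper": 0, "travel": [0, 0, 14]}, {"gripper": 0, "travel": [0, 0, 0]}, {"gripper": 0, "travel": [0, 0, 0]}, {"gripper": 0, "travel": [0, 0, 0]}]'

```text
validation failed for argument at $.mo...
```

```bash
python3 - <<'E'
from h import *
cv2.imwrite("pics/w1.png",manip.snapshot("side")[100:300,220:450,::-1].repeat(3,0).repeat(3,1)); s=manip.sense();print(s["tcp_pos"],s["force"])
E
```

```text
[0.51618933 0.11672095 0.171391  ] [ 1.47073369 -0.3814566  -0.02070329]
```

View pics/w1.png

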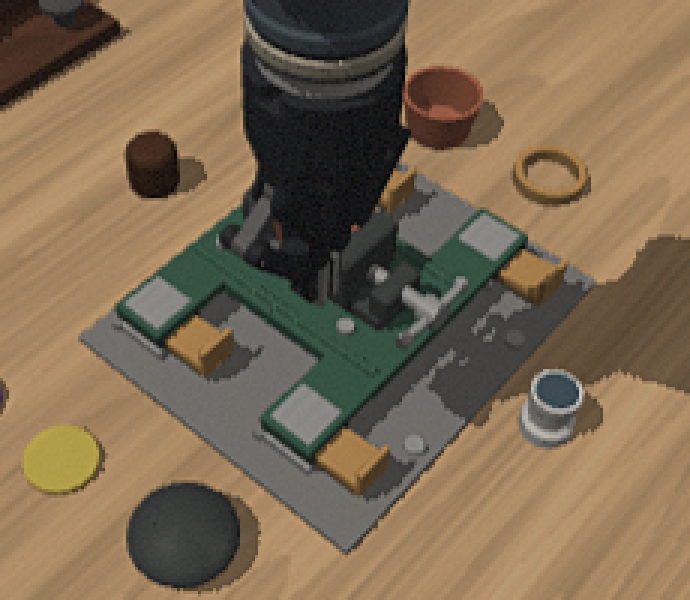

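The descent was refused because it lacked the rotation field. The view shows the arm above the plate and the NL foot square at crop (305,415). I'll resend it.

Request:
send_rows --motion '[{"gripper": 0, "travel": [0, 0, 40], "rotation": [0, 0, 0]}, {"gripper": 0, "travel": [0, 0, 40], "rotation": [0, 0, 0]}, {"gripper": 0, "travel": [0, 0, 30], "rotation": [0, 0, 0]}, {"gripper": 0, "travel": [0, 0, 14], "rotation": [0, 0, 0]}, {"gripper": 0, "travel": [0, 0, 0], "rotation": [0, 0, 0]}, {"gripper": 0, "travel": [0, 0, 0], "rotation": [0, 0, 0]}, {"gripper": 0, "travel": [0, 0, 0], "rotation": [0, 0, 0]}]'

```text
t: 2.57
tcp_pos: [0.5182, 0.1171, 0.0493]
tool_rot: [-0.011, 1.0, 0.0, 0.002]
force: [0.4, 0.1, -0.2]
finger_gap: -0.001
```

```bash
python3 - <<'E'
from h import *
for p in [(305,415),(158,305),(490,238)]: print(ray("side",(p[0]/3+220,p[1]/3+100),.038))
s=manip.sense();print(s["tcp_pos"],s["force"])
E
```

```text
[0.51643005 0.11765884 0.038     ]
[0.65441278 0.12098481 0.038     ]
[ 0.51936274 -0.09237108  0.038     ]
[0.51823647 0.11705151 0.0493176 ] [ 0.38609335  0.10516691 -0.23539425]
```

Request:
send_rows --motion '[{"gripper": 0, "travel": [0, 0, 5], "rotation": [0, 0, 0]}, {"gripper": 0, "travel": [0, 0, 4], "rotation": [0, 0, 0]}, {"gripper": 0, "travel": [0, 0, 1], "rotation": [0, 0, 0]}, {"gripper": 0, "travel": [0, 0, 0], "rotation": [0, 0, 0]}, {"gripper": 0, "travel": [0, 0, 0], "rotation": [0, 0, 0]}]'

```text
t: 2.98
tcp_pos: [0.5168, 0.1166, 0.0377]
tool_rot: [-0.01, 1.0, 0.0, 0.001]
force: [0.3, 0.2, 1.5]
finger_gap: -0.002
```

Request:
send_rows --motion '[{"gripper": 0, "travel": [0, 0, 1], "rotation": [0, 0, 0]}, {"gripper": 0, "travel": [0, 0, 0], "rotation": [0, 0, 0]}, {"gripper": 0, "travel": [0, 0, 0], "rotation": [0, 0, 0]}]'

```text
t: 3.23
tcp_pos: [0.5168, 0.1167, 0.0373]
tool_rot: [-0.01, 1.0, 0.0, 0.001]
force: [-0.7, 0.8, 7.8]
finger_gap: -0.001
```

Request:
send_rows --motion '[{"gripper": 0, "travel": [0, 0, 1], "rotation": [0, 0, 0]}, {"gripper": 0, "travel": [0, 0, 0], "rotation": [0, 0, 0]}, {"gripper": 0, "travel": [0, 0, 0], "rotation": [0, 0, 0]}]'

```text
t: 3.48
tcp_pos: [0.5168, 0.1167, 0.0371]
tool_rot: [-0.01, 1.0, 0.0, 0.001]
force: [-0.5, 1.3, 15.1]
finger_gap: -0.002
```

Request:
send_rows --motion '[{"gripper": 0, "travel": [0, 0, -25], "rotation": [0, 0, 0]}, {"gripper": 0, "travel": [-35, 0.5, 0], "rotation": [0, 0, 0]}, {"gripper": 0, "travel": [-35, 0.5, 0], "rotation": [0, 0, 0]}, {"gripper": 0, "travel": [-35, 0, 0], "rotation": [0, 0, 0]}, {"gripper": 0, "travel": [-34, 0, 0], "rotation": [0, 0, 0]}, {"gripper": 0, "travel": [0, 0, 0], "rotation": [0, 0, 0]}, {"gripper": 0, "travel": [0, 0, 12], "rotation": [0, 0, 0]}, {"gripper": 0, "travel": [0, 0, 6], "rotation": [0, 0, 0]}, {"gripper": 0, "travel": [0, 0, 4], "rotation": [0, 0, 0]}, {"gripper": 0, "travel": [0, 0, 1], "rotation": [0, 0, 0]}, {"gripper": 0, "travel": [0, 0, 0], "rotation": [0, 0, 0]}, {"gripper": 0, "travel": [0, 0, 0], "rotation": [0, 0, 0]}]'

```text
t: 4.48
tcp_pos: [0.6524, 0.1203, 0.0374]
tool_rot: [-0.011, 1.0, -0.0, -0.002]
force: [-2.0, -0.5, 7.2]
finger_gap: -0.001
```

Request:
send_rows --motion '[{"gripper": 0, "travel": [0, 0, 1], "rotation": [0, 0, 0]}, {"gripper": 0, "travel": [0, 0, 0], "rotation": [0, 0, 0]}, {"gripper": 0, "travel": [0, 0, 0], "rotation": [0, 0, 0]}]'

```text
t: 4.73
tcp_pos: [0.6525, 0.1203, 0.0372]
tool_rot: [-0.011, 1.0, -0.0, -0.002]
force: [-2.8, -1.2, 10.6]
finger_gap: 0.001
```

Request:
send_rows --motion '[{"gripper": 0, "travel": [0, 0, 1], "rotation": [0, 0, 0]}, {"gripper": 0, "travel": [0, 0, 0], "rotation": [0, 0, 0]}, {"gripper": 0, "travel": [0, 0, 0], "rotation": [0, 0, 0]}]'

```text
t: 4.98
tcp_pos: [0.6526, 0.1203, 0.037]
tool_rot: [-0.011, 1.0, -0.0, -0.002]
force: [-4.9, -0.9, 14.5]
finger_gap: 0.001
```

Request:
send_rows --motion '[{"gripper": 0, "travel": [0, 0, -38], "rotation": [0, 0, 0]}, {"gripper": 0, "travel": [0, 0, -38], "rotation": [0, 0, 0]}, {"gripper": 0, "travel": [0, 0, -38], "rotation": [0, 0, 0]}, {"gripper": 0, "travel": [-1, -35, 0], "rotation": [0, 0, 0]}, {"gripper": 0, "travel": [-1, -35, 0], "rotation": [0, 0, 0]}, {"gripper": 0, "travel": [-1, -35, 0], "rotation": [0, 0, 0]}, {"gripper": 0, "travel": [-1, -35, 0], "rotation": [0, 0, 0]}, {"gripper": 0, "travel": [0, -35, 0], "rotation": [0, 0, 0]}, {"gripper": 0, "travel": [0, -35, 0], "rotation": [0, 0, 0]}, {"gripper": 0, "travel": [0, 0, 38], "rotation": [0, 0, 0]}, {"gripper": 0, "travel": [0, 0, 38], "rotation": [0, 0, 0]}, {"gripper": 0, "travel": [0, 0, 0], "rotation": [0, 0, 0]}]'

```text
t: 5.98
tcp_pos: [0.6554, -0.0882, 0.0641]
tool_rot: [-0.009, 1.0, 0.003, -0.01]
force: [-1.9, 0.8, -2.4]
finger_gap: 0.0
```

Request:
send_rows --motion '[{"gripper": 0, "travel": [0, 0, 20], "rotation": [0, 0, 0]}, {"gripper": 0, "travel": [0, 0, 10], "rotation": [0, 0, 0]}, {"gripper": 0, "travel": [0, 0, 5], "rotation": [0, 0, 0]}, {"gripper": 0, "travel": [0, 0, 1], "rotation": [0, 0, 0]}, {"gripper": 0, "travel": [0, 0, 0], "rotation": [0, 0, 0]}, {"gripper": 0, "travel": [0, 0, 0], "rotation": [0, 0, 0]}]'

```text
t: 6.48
tcp_pos: [0.6645, -0.0894, 0.0388]
tool_rot: [-0.011, 1.0, -0.0, 0.001]
force: [0.0, -0.1, -0.3]
finger_gap: 0.001
```

Request:
send_rows --motion '[{"gripper": 0, "travel": [0, 0, 1], "rotation": [0, 0, 0]}, {"gripper": 0, "travel": [0, 0, 0], "rotation": [0, 0, 0]}, {"gripper": 0, "travel": [0, 0, 0], "rotation": [0, 0, 0]}]'

```text
t: 6.73
tcp_pos: [0.6643, -0.0896, 0.0371]
tool_rot: [-0.01, 1.0, -0.0, 0.001]
force: [1.2, 0.7, 1.4]
finger_gap: 0.002
```

Request:
send_rows --motion '[{"gripper": 0, "travel": [0, 0, 1], "rotation": [0, 0, 0]}, {"gripper": 0, "travel": [0, 0, 0], "rotation": [0, 0, 0]}, {"gripper": 0, "travel": [0, 0, 0], "rotation": [0, 0, 0]}]'

```text
t: 6.98
tcp_pos: [0.6644, -0.0897, 0.0358]
tool_rot: [-0.01, 1.0, -0.0, 0.001]
force: [0.8, -0.1, 2.0]
finger_gap: 0.002
```

Request:
send_rows --motion '[{"gripper": 0, "travel": [0, 0, 1], "rotation": [0, 0, 0]}, {"gripper": 0, "travel": [0, 0, 0], "rotation": [0, 0, 0]}, {"gripper": 0, "travel": [0, 0, 0], "rotation": [0, 0, 0]}]'

```text
t: 7.23
tcp_pos: [0.6645, -0.0898, 0.0347]
tool_rot: [-0.01, 1.0, -0.0, 0.001]
force: [1.8, -0.1, 2.6]
finger_gap: 0.001
```

The far-right foot gives: 3–4 mm at about 2.6 N. Next I'll check its tab position.

```bash
python3 - <<'E'
from h import *
print(ray("scene",(215+270/4,145+359/4),.044))
s=manip.sense();print(s["tcp_pos"],s["force"])
E
```

```text
[ 0.60295908 -0.088946    0.044     ]
[ 0.66449111 -0.08975915  0.0347229 ] [ 1.80984351 -0.11745397  2.61508688]
```

Request:
send_rows --motion '[{"gripper": 0, "travel": [0, 0, -25], "rotation": [0, 0, 0]}, {"gripper": 0, "travel": [0, 0, -25], "rotation": [0, 0, 0]}, {"gripper": 0, "travel": [30, 0, 0], "rotation": [0, 0, 0]}, {"gripper": 0, "travel": [30, 0, 0], "rotation": [0, 0, 0]}, {"gripper": 0, "travel": [27, 0, 0], "rotation": [0, 0, 0]}, {"gripper": 0, "travel": [0, 0, 0], "rotation": [0, 0, 0]}, {"gripper": 0, "travel": [0, 0, 0], "rotation": [0, 0, 0]}, {"gripper": 0, "travel": [0, 0, 0], "rotation": [0, 0, 0]}]'

```text
t: 7.9
tcp_pos: [0.577, -0.0914, 0.0842]
tool_rot: [-0.01, 1.0, -0.0, 0.0]
force: [0.4, 0.1, 0.6]
finger_gap: 0.001
```

```bash
python3 - <<'E'
from h import *
im=manip.snapshot("scene")[180:290,215:375,::-1]; cv2.imwrite("pics/s2.png",cv2.resize(im,None,fx=4,fy=4)); s=manip.sense();print(s["tcp_pos"],s["force"])
print((proj("scene",s["tcp_pos"])-[215,180])*4)
E
```

```text
[ 0.57769452 -0.09153404  0.08425998] [ 0.80659984 -0.10943253 -0.66009142]
[227.38132289 143.4230815 ]
```

View pics/s2.png

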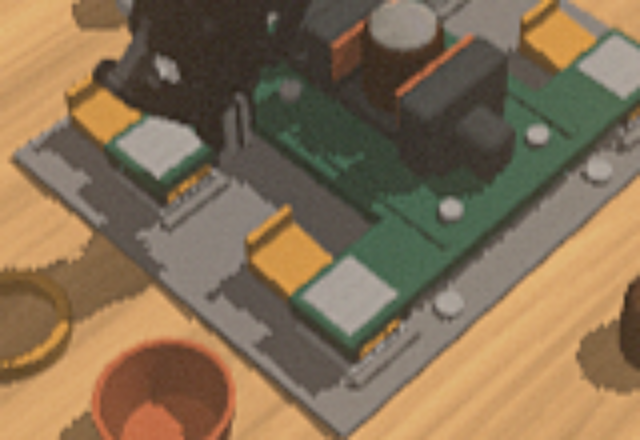

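The tip is at crop (230,145), behind the far-right tab (270,225). Descending and pushing.

Request:
send_rows --motion '[{"gripper": 0, "travel": [0, 0, 20], "rotation": [0, 0, 0]}, {"gripper": 0, "travel": [0, 0, 20], "rotation": [0, 0, 0]}, {"gripper": 0, "travel": [0, 0, 15], "rotation": [0, 0, 0]}, {"gripper": 0, "travel": [0, 0, 3], "rotation": [0, 0, 0]}, {"gripper": 0, "travel": [0, 0, 0], "rotation": [0, 0, 0]}, {"gripper": 0, "travel": [0, 0, 0], "rotation": [0, 0, 0]}]'

```text
t: 8.45
tcp_pos: [0.5776, -0.0914, 0.0264]
tool_rot: [-0.01, 1.0, -0.0, 0.0]
force: [0.4, -0.4, -0.1]
finger_gap: -0.001
```

Request:
send_rows --motion '[{"gripper": 0, "travel": [-4, 0, 0], "rotation": [0, 0, 0]}, {"gripper": 0, "travel": [-4, 0, 0], "rotation": [0, 0, 0]}, {"gripper": 0, "travel": [-4, 0, 0], "rotation": [0, 0, 0]}, {"gripper": 0, "travel": [-3, 0, 0], "rotation": [0, 0, 0]}, {"gripper": 0, "travel": [0, 0, 0], "rotation": [0, 0, 0]}, {"gripper": 0, "travel": [0, 0, 0], "rotation": [0, 0, 0]}]'

```text
t: 8.95
tcp_pos: [0.5922, -0.091, 0.0266]
tool_rot: [-0.01, 1.0, -0.0, 0.0]
force: [-0.3, -0.0, 0.4]
finger_gap: 0.001
```

Request:
send_rows --motion '[{"gripper": 0, "travel": [-3, 0, 0], "rotation": [0, 0, 0]}, {"gripper": 0, "travel": [-3, 0, 0], "rotation": [0, 0, 0]}, {"gripper": 0, "travel": [-2, 0, 0], "rotation": [0, 0, 0]}, {"gripper": 0, "travel": [0, 0, 0], "rotation": [0, 0, 0]}, {"gripper": 0, "travel": [0, 0, 0], "rotation": [0, 0, 0]}]'

```text
t: 9.37
tcp_pos: [0.5991, -0.0906, 0.0258]
tool_rot: [-0.01, 1.0, 0.0, -0.001]
force: [-3.6, -0.8, -2.1]
finger_gap: -0.001
```

Request:
send_rows --motion '[{"gripper": 0, "travel": [-3, 0, 0], "rotation": [0, 0, 0]}, {"gripper": 0, "travel": [-3, 0, 0], "rotation": [0, 0, 0]}, {"gripper": 0, "travel": [-3, 0, 0], "rotation": [0, 0, 0]}, {"gripper": 0, "travel": [0, 0, 0], "rotation": [0, 0, 0]}, {"gripper": 0, "travel": [0, 0, 0], "rotation": [0, 0, 0]}]'

```text
t: 9.78
tcp_pos: [0.6092, -0.0904, 0.0263]
tool_rot: [-0.01, 1.0, 0.0, 0.0]
force: [-3.0, -0.6, -2.6]
finger_gap: 0.0
```

Request:
send_rows --motion '[{"gripper": 0, "travel": [-2, 0, 0], "rotation": [0, 0, 0]}, {"gripper": 0, "travel": [-2, 0, 0], "rotation": [0, 0, 0]}, {"gripper": 0, "travel": [0, 0, 0], "rotation": [0, 0, 0]}, {"gripper": 0, "travel": [0, 0, 0], "rotation": [0, 0, 0]}]'

```text
t: 10.12
tcp_pos: [0.6132, -0.0905, 0.0264]
tool_rot: [-0.01, 1.0, -0.0, 0.0]
force: [-3.0, 0.2, -1.6]
finger_gap: -0.001
```

Request:
send_rows --motion '[{"gripper": 0, "travel": [-1, 0, 0], "rotation": [0, 0, 0]}, {"gripper": 0, "travel": [-1, 0, 0], "rotation": [0, 0, 0]}, {"gripper": 0, "travel": [0, 0, 0], "rotation": [0, 0, 0]}, {"gripper": 0, "travel": [0, 0, 0], "rotation": [0, 0, 0]}]'

```text
t: 10.45
tcp_pos: [0.6148, -0.0904, 0.0263]
tool_rot: [-0.01, 1.0, 0.0, 0.0]
force: [-2.4, -0.9, -3.2]
finger_gap: -0.001
```

Request:
send_rows --motion '[{"gripper": 0, "travel": [-1, 0, 0], "rotation": [0, 0, 0]}, {"gripper": 0, "travel": [-1, 0, 0], "rotation": [0, 0, 0]}, {"gripper": 0, "travel": [0, 0, 0], "rotation": [0, 0, 0]}, {"gripper": 0, "travel": [0, 0, 0], "rotation": [0, 0, 0]}]'

```text
t: 10.78
tcp_pos: [0.6166, -0.0904, 0.0262]
tool_rot: [-0.01, 1.0, 0.0, -0.0]
force: [-3.8, 0.0, -3.1]
finger_gap: 0.0
```

Request:
send_rows --motion '[{"gripper": 0, "travel": [-1, 0, 0], "rotation": [0, 0, 0]}, {"gripper": 0, "travel": [0, 0, 0], "rotation": [0, 0, 0]}, {"gripper": 0, "travel": [0, 0, 0], "rotation": [0, 0, 0]}, {"gripper": 0, "travel": [0, 0, 0], "rotation": [0, 0, 0]}]'

```text
t: 11.12
tcp_pos: [0.6175, -0.0904, 0.0262]
tool_rot: [-0.01, 1.0, 0.0, -0.0]
force: [-3.8, -0.0, -3.9]
finger_gap: 0.002
```

Request:
send_rows --motion '[{"gripper": 0, "travel": [-1, 0, 0], "rotation": [0, 0, 0]}, {"gripper": 0, "travel": [0, 0, 0], "rotation": [0, 0, 0]}, {"gripper": 0, "travel": [0, 0, 0], "rotation": [0, 0, 0]}, {"gripper": 0, "travel": [0, 0, 0], "rotation": [0, 0, 0]}]'

```text
t: 11.45
tcp_pos: [0.6185, -0.0903, 0.0262]
tool_rot: [-0.01, 1.0, 0.0, -0.0]
force: [-4.3, -0.1, -3.1]
finger_gap: 0.002
```

Request:
send_rows --motion '[{"gripper": 0, "travel": [-1, 0, 0], "rotation": [0, 0, 0]}, {"gripper": 0, "travel": [0, 0, 0], "rotation": [0, 0, 0]}, {"gripper": 0, "travel": [0, 0, 0], "rotation": [0, 0, 0]}]'

```text
t: 11.7
tcp_pos: [0.6194, -0.0903, 0.0262]
tool_rot: [-0.01, 1.0, 0.0, -0.0]
force: [-4.9, 1.0, -3.5]
finger_gap: 0.001
```

Request:
send_rows --motion '[{"gripper": 0, "travel": [-1, 0, 0], "rotation": [0, 0, 0]}, {"gripper": 0, "travel": [0, 0, 0], "rotation": [0, 0, 0]}, {"gripper": 0, "travel": [0, 0, 0], "rotation": [0, 0, 0]}]'

```text
t: 11.95
tcp_pos: [0.6202, -0.0903, 0.0261]
tool_rot: [-0.01, 1.0, 0.0, -0.001]
force: [-5.5, 0.5, -4.3]
finger_gap: -0.001
```

Request:
send_rows --motion '[{"gripper": 0, "travel": [-1, 0, 0], "rotation": [0, 0, 0]}, {"gripper": 0, "travel": [0, 0, 0], "rotation": [0, 0, 0]}, {"gripper": 0, "travel": [0, 0, 0], "rotation": [0, 0, 0]}]'

```text
t: 12.2
tcp_pos: [0.6209, -0.0902, 0.0261]
tool_rot: [-0.01, 1.0, 0.0, -0.001]
force: [-5.6, -0.8, -4.9]
finger_gap: 0.0
```

Request:
send_rows --motion '[{"gripper": 0, "travel": [-1, 0, 0], "rotation": [0, 0, 0]}, {"gripper": 0, "travel": [0, 0, 0], "rotation": [0, 0, 0]}, {"gripper": 0, "travel": [0, 0, 0], "rotation": [0, 0, 0]}]'

```text
t: 12.45
tcp_pos: [0.6216, -0.0902, 0.026]
tool_rot: [-0.01, 1.0, 0.0, -0.001]
force: [-6.7, 0.2, -2.9]
finger_gap: -0.002
```

Request:
send_rows --motion '[{"gripper": 0, "travel": [-1, 0, 0], "rotation": [0, 0, 0]}, {"gripper": 0, "travel": [0, 0, 0], "rotation": [0, 0, 0]}, {"gripper": 0, "travel": [0, 0, 0], "rotation": [0, 0, 0]}]'

```text
t: 12.7
tcp_pos: [0.6216, -0.0902, 0.026]
tool_rot: [-0.011, 1.0, 0.0, -0.002]
force: [-8.0, -0.6, -2.4]
finger_gap: -0.002
```

Request:
send_rows --motion '[{"gripper": 0, "travel": [-0.5, 0, 0], "rotation": [0, 0, 0]}, {"gripper": 0, "travel": [0, 0, 0], "rotation": [0, 0, 0]}, {"gripper": 0, "travel": [0, 0, 0], "rotation": [0, 0, 0]}]'

```text
t: 12.95
tcp_pos: [0.6216, -0.0901, 0.026]
tool_rot: [-0.011, 1.0, 0.0, -0.003]
force: [-8.6, -1.1, -1.2]
finger_gap: 0.003
```

Request:
send_rows --motion '[{"gripper": 0, "travel": [-1, 0, 0], "rotation": [0, 0, 0]}, {"gripper": 0, "travel": [0, 0, 0], "rotation": [0, 0, 0]}, {"gripper": 0, "travel": [0, 0, 0], "rotation": [0, 0, 0]}]'

```text
t: 13.2
tcp_pos: [0.6217, -0.0901, 0.026]
tool_rot: [-0.011, 1.0, 0.0, -0.004]
force: [-10.8, -1.2, 0.1]
finger_gap: 0.002
```

Request:
send_rows --motion '[{"gripper": 0, "travel": [-1, 0, 0], "rotation": [0, 0, 0]}, {"gripper": 0, "travel": [0, 0, 0], "rotation": [0, 0, 0]}, {"gripper": 0, "travel": [0, 0, 0], "rotation": [0, 0, 0]}, {"gripper": 0, "travel": [0, 0, 0], "rotation": [0, 0, 0]}]'

```text
t: 13.53
tcp_pos: [0.6219, -0.0901, 0.026]
tool_rot: [-0.011, 1.0, 0.001, -0.005]
force: [-11.6, -1.7, 0.3]
finger_gap: -0.0
```

Request:
send_rows --motion '[{"gripper": 0, "travel": [10, 0, 0], "rotation": [0, 0, 0]}, {"gripper": 0, "travel": [15, 0, 0], "rotation": [0, 0, 0]}, {"gripper": 0, "travel": [0, 0, -25], "rotation": [0, 0, 0]}, {"gripper": 0, "travel": [0, 0, -25], "rotation": [0, 0, 0]}, {"gripper": 0, "travel": [-30, 0, 0], "rotation": [0, 0, 0]}, {"gripper": 0, "travel": [-28, 0, 0], "rotation": [0, 0, 0]}, {"gripper": 0, "travel": [0, 0, 0], "rotation": [0, 0, 0]}, {"gripper": 0, "travel": [0, 0, 20], "rotation": [0, 0, 0]}, {"gripper": 0, "travel": [0, 0, 10], "rotation": [0, 0, 0]}, {"gripper": 0, "travel": [0, 0, 4], "rotation": [0, 0, 0]}, {"gripper": 0, "travel": [0, 0, 0], "rotation": [0, 0, 0]}, {"gripper": 0, "travel": [0, 0, 0], "rotation": [0, 0, 0]}]'

```text
t: 14.53
tcp_pos: [0.6595, -0.0897, 0.0424]
tool_rot: [-0.01, 1.0, -0.0, 0.0]
force: [0.8, -0.3, -0.1]
finger_gap: -0.0
```

Request:
send_rows --motion '[{"gripper": 0, "travel": [0, 0, 1], "rotation": [0, 0, 0]}, {"gripper": 0, "travel": [0, 0, 1], "rotation": [0, 0, 0]}, {"gripper": 0, "travel": [0, 0, 0], "rotation": [0, 0, 0]}, {"gripper": 0, "travel": [0, 0, 0], "rotation": [0, 0, 0]}]'

```text
t: 14.87
tcp_pos: [0.6594, -0.0897, 0.0407]
tool_rot: [-0.01, 1.0, -0.0, 0.0]
force: [-0.3, 0.1, -0.8]
finger_gap: -0.003
```

Request:
send_rows --motion '[{"gripper": 0, "travel": [0, 0, 1], "rotation": [0, 0, 0]}, {"gripper": 0, "travel": [0, 0, 1], "rotation": [0, 0, 0]}, {"gripper": 0, "travel": [0, 0, 0], "rotation": [0, 0, 0]}, {"gripper": 0, "travel": [0, 0, 0], "rotation": [0, 0, 0]}]'

```text
t: 15.2
tcp_pos: [0.6591, -0.0895, 0.0382]
tool_rot: [-0.01, 1.0, 0.0, -0.0]
force: [-1.2, 0.2, -0.5]
finger_gap: -0.001
```

Request:
send_rows --motion '[{"gripper": 0, "travel": [0, 0, 1], "rotation": [0, 0, 0]}, {"gripper": 0, "travel": [0, 0, 0], "rotation": [0, 0, 0]}, {"gripper": 0, "travel": [0, 0, 0], "rotation": [0, 0, 0]}]'

```text
t: 15.45
tcp_pos: [0.6593, -0.0896, 0.038]
tool_rot: [-0.01, 1.0, -0.0, 0.0]
force: [-0.8, 0.4, 5.0]
finger_gap: 0.003
```

Request:
send_rows --motion '[{"gripper": 0, "travel": [0, 0, 1], "rotation": [0, 0, 0]}, {"gripper": 0, "travel": [0, 0, 0], "rotation": [0, 0, 0]}, {"gripper": 0, "travel": [0, 0, 0], "rotation": [0, 0, 0]}]'

```text
t: 15.7
tcp_pos: [0.6593, -0.0896, 0.0378]
tool_rot: [-0.01, 1.0, -0.0, 0.0]
force: [-2.7, 0.5, 9.9]
finger_gap: 0.003
```

It's firm now. Retreating for a last look.

Request:
send_rows --motion '[{"gripper": 0, "travel": [0, 0, -20], "rotation": [0, 0, 0]}, {"gripper": 0, "travel": [0, 0, -40], "rotation": [0, 0, 0]}, {"gripper": 0, "travel": [0, 0, -40], "rotation": [0, 0, 0]}, {"gripper": 0, "travel": [0, 0, -40], "rotation": [0, 0, 0]}, {"gripper": 0, "travel": [0, 0, -40], "rotation": [0, 0, 0]}, {"gripper": 0, "travel": [30, 0, 0], "rotation": [0, 0, 0]}, {"gripper": 0, "travel": [40, 0, 0], "rotation": [0, 0, 0]}, {"gripper": 0, "travel": [40, 0, 0], "rotation": [0, 0, 0]}, {"gripper": 0, "travel": [40, 0, 0], "rotation": [0, 0, 0]}, {"gripper": 0, "travel": [0, 0, 0], "rotation": [0, 0, 0]}, {"gripper": 0, "travel": [0, 0, 0], "rotation": [0, 0, 0]}]'

```text
t: 16.62
tcp_pos: [0.5062, -0.0919, 0.2159]
tool_rot: [-0.01, 1.0, 0.001, -0.001]
force: [1.1, -0.6, 0.6]
finger_gap: -0.005
```

```bash
python3 - <<'E'
from h import *
im=manip.snapshot("scene")[140:300,195:405,::-1]; cv2.imwrite("pics/s3.png",cv2.resize(im,None,fx=3.5,fy=3.5)); s=manip.sense();print(s["tcp_pos"],s["force"])
E
```

```text
[ 0.50908079 -0.09280848  0.2165506 ] [-0.51077227 -0.62607387  0.73923612]
```

View pics/s3.png

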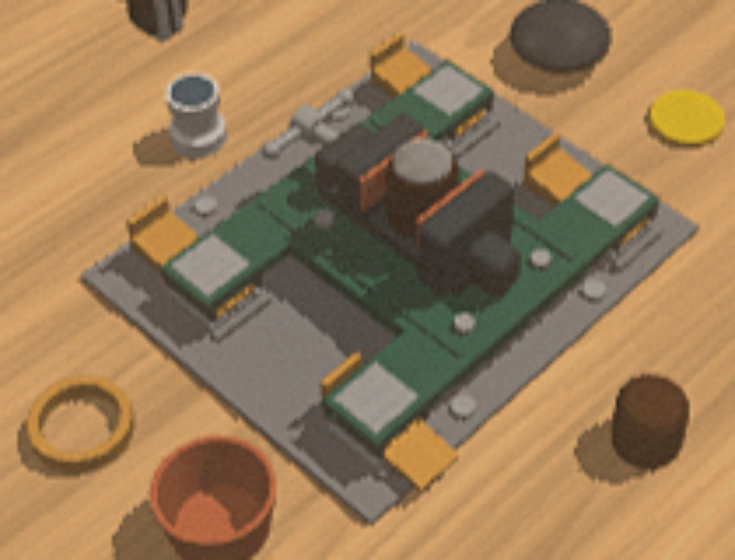

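The far-right shim has gone in: its tab is now at (341,375), close to the foot, and its thin end sticks out at (420,455). The other tabs and loose things look unmoved.

```bash
python3 - <<'E'
from h import *
print("tab in by",(ray("scene",(195+341/3.5,140+372/3.5),.044)-ray("scene",(215+270/4,145+359/4),.044)).round(4))
manip.sign_off()
E
```

```text
tab in by [ 0.0349 -0.0055  0.    ]
the job is handed in; nothing more can be done
```

The far-right foot was the one that rocked. I pushed its shim in until tight and the foot now stands firm, so I handed the job in at about 17 s of the 54 s allowed.

- **Finding the foot:** Near-left and far-left held firm, each reading about 15 N with only a few tenths of a millimetre of give. Far-right went down about 3–4 mm at under 3 N. I did not press near-right, since only one foot is loose.
- **Pushing the shim:** I pushed the far-right tab along +x with the closed fingers. It slid at about 3 N, the force then rose, and it stopped moving. I finished with a push of about 12 N.
- **Last checks:** Pressing the far-right foot again gave 10 N at a height of 37.8 mm, with about 0.2 mm of give. In the last picture the other three tabs and the loose things look unmoved by eye; I did not measure them.
- **Disagreement:** From pixels I picked by hand, the tab appeared to have moved about 35 mm, which is more than the 30 mm stop allows. The fingers moved it about 25–29 mm, so I put the difference down to error in picking the pixels. I did not settle whether it stopped by being tight or at the end stop. The firm re-press is what shows the foot is now supported.

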